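Nest the milling pots and carry the tray with its loose ball

TASK

Pack the milling set: put the medium beaker into the shallow dish that stands on the tray, then the narrow tall cup into the beaker, each upright and all the way down, and let it go gently, without dropping it. Then lift the tray by its upright grip without tipping it, so that the loose steel ball stays in its shallow pocket all the way, and finish while holding the tray still and level about 10 cm above the middle of the dark mat, turned so that its long side lies along the mat's long side (either way round), ready for a colleague to take. Do not put it down or let go, and leave the marker, the timer and the petri dish where they are.

Things in the scene. Friction and masses are not known exactly. Their poses are not given: they have to be found in the camera images.
- tray: loose grey carrying tray, 86 mm wide (x), 182 mm long (from y = -104 to +77 mm), floor 4 mm thick, edge 9 mm high, about 0.36 kg; origin on its underside below the grip, y along its long side, z up. Dish seat at y = -62 mm, ball pocket at y = +52 mm, upright grip at y = 0. Stands level on the worktop, long side mainly left-right (turned up to 0.2 rad), dish end to the right
- tray_grip (a point): centre of the tray's grip, axes as the tray: grey bar 66 (x) x 12 (y) x 24 (z) mm, centre 75 and top 87 mm above the tray's underside, on two 8 mm steel posts at x = +-27 mm, nothing between them. Grip across its 12 mm (fingers closing along the tray's y) so that the load cannot swing; open only part way: the nested tall cup is 80 mm high over the tray's underside, its wall 44 mm away
- pocket (a point): where the ball's centre rests, 18 mm above the tray's underside, at the middle of the tray's shallow round pocket (a ring 3.5 mm high, 29 mm wide inside)
- ball_center (a point): centre of the loose steel ball, 28 mm in diameter, 88 g, which can roll about 5 mm either way in its pocket and climbs out over the 3.5 mm ring if the tray tips far (some 40 degrees) or is jerked
- dish: the largest of three round steel vessels: shallow open dish, outer diameter 68, inner diameter 63, height 16, base 3 mm thick, 60 g; stands loose in its seat on the tray floor (ring 3 mm high, inner diameter 71 mm); origin at the centre of its underside, z up
- beaker: medium vessel: open steel beaker, straight wall, outer diameter 53, inner 48, height 44, base 3 mm thick, about 50 g; starts upright on one end of the mat; origin at the centre of its underside, z up. Fits the dish with 5 mm play all round; seated, its underside is 3 mm above the dish's and it stands 31 mm out. Can be held across its outside near the rim while it is set down
- tall_cup: narrowest and tallest vessel: open steel cup, straight wall, outer diameter 36, height 70, base 3 mm thick, about 40 g; starts upright on the other end of the mat (which end is which varies); origin at the centre of its underside, z up. Fits the beaker with 6 mm play all round; seated, its underside is 3 mm above the beaker's and it stands 29 mm out
- mat: dark rubber mat fixed on the worktop right of the tray, 130 (x) x 96 (y) x 3 (z) mm; origin at the centre of its underside, x along its long side, which points away from the robot (turned up to 0.2 rad). The vessels start on it; the tray ends above it
- marker: marker pen, 17 mm thick, 135 mm long, lying left of the tray; leave alone
- timer: white bench timer, 66 x 66 x 18 mm, right of the microscope; leave alone
- petri: closed petri dish, 93 mm in diameter, 17 mm high, behind the microscope's left side; leave alone

How it is judged (in metres and radians):
On the way, in this order (a step that is already met when the one before it is completed fails the run):
1. the beaker stands fully down in the dish on the tray, let go (horizontal distance between beaker and dish below 0.01 m and z of beaker in the frame of dish between -0.003 and 0.007 m and angle between the z axis of beaker and the z axis of dish, either way round below 0.12 rad and z of dish in the frame of tray between 0.001 and 0.009 m and y of dish in the frame of tray between -0.068 and -0.056 m and x of dish in the frame of tray between -0.006 and 0.006 m and contact force between the fingers and beaker below 0.2 N), for 0.2 s.
2. the tall cup stands fully down in the beaker, let go (all of step 1 and horizontal distance between tall_cup and beaker below 0.011 m and z of tall_cup in the frame of beaker between -0.003 and 0.007 m and angle between the z axis of tall_cup and the z axis of beaker, either way round below 0.15 rad and contact force between the fingers and tall_cup below 0.2 N), for 0.2 s.
3. the tray is lifted clear with the nest and the ball on it (height (world z) of tray above 0.04 m and horizontal distance between beaker and dish below 0.01 m and z of beaker in the frame of dish between -0.003 and 0.007 m and angle between the z axis of beaker and the z axis of dish, either way round below 0.12 rad and horizontal distance between tall_cup and beaker below 0.011 m and z of tall_cup in the frame of beaker between -0.003 and 0.007 m and angle between the z axis of tall_cup and the z axis of beaker, either way round below 0.15 rad and distance between ball_center and pocket below 0.012 m and contact force between the fingers and tray above 1 N), for 0.2 s.
At the end, for the whole second after the job is handed in: Tray held by its grip, still, level within 0.1 rad, underside 60 to 150 mm above the worktop, centre within 35 mm of the mat's centre from above, long side within 0.2 rad of the mat's; dish in its seat, beaker fully down in the dish, tall cup fully down in the beaker, ball in its pocket (distance between the grasp point and tray_grip below 0.04 m and height (world z) of tray between 0.06 and 0.15 m and horizontal distance between tray and mat below 0.035 m and angle between the y axis of tray and the x axis of mat, either way round below 0.2 rad and angle between tray's own z axis and vertical below 0.1 rad and linear speed of tray below 0.02 m/s and angular speed of tray below 0.15 rad/s and contact force between the fingers and tray above 1 N and horizontal distance between beaker and dish below 0.01 m and z of beaker in the frame of dish between -0.003 and 0.007 m and angle between the z axis of beaker and the z axis of dish, either way round below 0.12 rad and horizontal distance between tall_cup and beaker below 0.011 m and z of tall_cup in the frame of beaker between -0.003 and 0.007 m and angle between the z axis of tall_cup and the z axis of beaker, either way round below 0.15 rad and z of dish in the frame of tray between 0.001 and 0.009 m and y of dish in the frame of tray between -0.068 and -0.056 m and x of dish in the frame of tray between -0.006 and 0.006 m and distance between ball_center and pocket below 0.012 m); the arm keeps its last pose, push and grip.
It fails at once if the ball leaves its pocket (distance between ball_center and pocket above 0.02 m).
It fails at once if the tray is tipped by more than 0.35 rad (angle between tray's own z axis and vertical above 0.35 rad).
It fails at once if a vessel is knocked over (angle between any of beaker, tall_cup's own z axis and vertical above 0.9 rad).
It fails at once if the beaker or the tall cup is dropped from more than about 2 cm, or thrown about ((contact force between the fingers and beaker below 0.2 N and linear speed of beaker above 0.6 m/s) or (contact force between the fingers and tall_cup below 0.2 N and linear speed of tall_cup above 0.6 m/s)).
It fails at once if the marker, the timer or the petri dish is moved by more than 30 mm (distance of any of marker, timer, petri from where it was at the start of the episode above 0.03 m).
It also fails if it takes over 72 s, if anything falls off the work surface, if the arm or the gripper's body presses on something with over 40 N, if the wrist force passes 120 N, or if a joint passes its speed limit or range.

ROBOT

A 6-joint arm with a two-finger parallel gripper is mounted at the origin on a cart in front of the work surface, level with it; the furniture and walls round the work are solid. World frame = base frame: x ahead of the robot, y to its left, z up, the work surface at z = 0. Lengths are in mm, angles in rad, forces in N, time in s.
With the tool pointing down it reaches from about 275 to 825 mm from the base axis. Payload 4.9 kg.
Tool frame: the origin (TCP) lies between the finger pads; the fingertips stand robot.nose_length ahead of it and the grasp point (between the pads) lies 2 mm behind it (robot.nose_length is the distance from the TCP to the fingertips, in mm); z points along the fingers, y is the direction in which the jaws open and shut (so a half turn about z gives the same grasp; the last joint's range is limited). The gripper opens to 85 mm and grips with 20 to 120 N. Pads are 22 mm wide; open, the fingers measure 114 mm over their backs; the gripper's body (76 mm by 85 mm) begins 54 mm behind the grasp point. The pads swing forward as they close: fully open they stand 13 mm farther back than shut.
Start: joints at [-1.267, 0.326, -0.193, 1.052, 0, 1.437], TCP at [233.185, -498.14, 248.281] pointing down, gripper open.
Joint ranges: [-2.65, 2.65], [-0.97, 1.79], [-1.3, 1.35], [-1.93, 2.1], [-1.47, 1.37], [-3.14, 3.14]. Speed limits (rad/s): [2.57, 2.57, 3.14, 3.14, 3.14, 3.14].

INTERFACE

Orientations are given as a unit quaternion [w, x, y, z].
In Python, from cell import robot gives the robot as it stands.
- The arm moves only by the shell command python3 -m crank 'ROWS'. ROWS is JSON, a list of rows, each a list of 3 entries, a list of its own where there are three numbers: the turn, a rotation vector about the world's x, y, z in rad, then the shift along the world's x, y, z in cm, then the closure in counts, from 0 (fully open) to 255 (shut). A call has 1 to 20 rows; each row is the pose to reach, as a shift and turn from the pose commanded when the call began; what a row does not reach only later rows make up. A row lasts 1/10 s, in which the tool goes at most 50 mm and 8.59 degrees, less where a joint would pass 70% of its speed; a pose out of reach is approached as far as the arm can. A call with a gripper value outside its range is refused whole. The fingers move at their own pace and stop on an object; the grip force is fixed at half the most. Time passes only in rows, so rows that repeat a pose let the fingers close. It gives the time, the measured TCP pose, the force and the opening at its end, in the units of the state.
- robot.read_state(): the state, without advancing time (a new reading comes with each control period).
- robot.read_camera(name): name is "side" or "top" or "wrist"; returns the picture (400x640x3 uint8, red, green, blue); there is no depth.
- robot.calibration(name): a dict with "fx", "fy", "cx", "cy" (pixels), "R" (3x3) and "t" (3): a world point X has camera coordinates R X + t; the wrist camera has in their place "hand_eye" (4x4, takes a point from camera to tool coordinates, whose origin is the TCP and whose axes are the flange's). Camera axes: x right, y down, z forward; pixel columns grow to the right and rows downward; lengths in mm; the calibration is good to about 2 mm. A picture is of the moment at which its call begins: read the wrist's pose just before it. calibration takes no time and is no camera call.
- robot.close_job(): hands the job in, once; it reports no verdict.
The state is a dict: "time": time; "joint_positions": joint angles; "qvel": joint speeds; "joint_torque": joint torques, N m; "tool_pos": TCP position; "tool_rot": TCP orientation; "ft_force": force on the tool from outside, world axes, zero at the start; "torque": the same for the moment, N m; "opening": opening from 0.0 (shut) to 1.0 (fully open).
Only numpy, scipy, OpenCV 4.12 (cv2) and the standard library are available. Lean on these libraries where they do the work, as an engineer would, in place of code of your own. Each camera call takes 0.05 s, during which the arm holds its last target.

## Working session

There is one attempt and no reset: what is moved stays moved. The work goes in short steps, Python scripts to look and compute and a shell command to move; the robot and the scene stay as the last step left them, time stands still between calls to the robot, and variables do not carry over. Pictures are saved under pics/ and viewed, and the job is handed in when it is done.

```bash
ls; mkdir -p pics
python3 - <<'E'
from cell import robot
import cv2
print(robot.read_state()); print(robot.nose_length)
for n in ("side","top","wrist"):
    im=robot.read_camera(n); cv2.imwrite(f"pics/{n}0.png",im[:,:,::-1]); print(n,robot.calibration(n))
E
```

```text
pics
{'time': 0.0, 'joint_positions': array([-1.26719632e+00,  3.26933820e-01, -1.93621343e-01,  1.05198850e+00,
       -3.62287731e-05,  1.43657189e+00]), 'qvel': array([ 1.92086316e-03,  2.02945495e-03, -9.52891086e-04,  6.04732085e-05,
        5.01125507e-04,  1.64689996e-03]), 'joint_torque': array([-1.76734925e-04, -4.43395078e+01,  2.62442529e+01,  1.54990784e-02,
       -4.15058066e-04, -1.28852236e-06]), 'tool_pos': array([ 233.00068436, -497.5794661 ,  247.49306903]), 'tool_rot': array([-8.69006381e-04,  9.76133882e-01,  2.17167864e-01, -9.19502054e-05]), 'ft_force': array([ 0.11018231,  0.5436416 , -0.19803728]), 'torque': array([0.04570075, 0.00449792, 0.01449189]), 'opening': 1.0017008623571864}
17.0
side {'fx': 382.9439475262871, 'fy': 382.9439475262871, 'cx': 327.2697896090749, 'cy': 197.42044553960974, 'R': array([[-0.81065781, -0.58534865,  0.01417308],
       [-0.50182296,  0.68210315, -0.53189191],
       [ 0.30167471, -0.43829471, -0.84669364]]), 't': array([499.03728054, 359.77562212, 856.63598094])}
top {'fx': 421.010743520933, 'fy': 421.010743520933, 'cx': 320.0491041321967, 'cy': 200.789667263238, 'R': array([[ 0.01944914, -0.99975189,  0.01085795],
       [-0.99742523, -0.02015136, -0.06882465],
       [ 0.06902637, -0.00949141, -0.99756968]]), 't': array([ -40.13952335,  625.15857914, 1125.16725823])}
wrist {'fx': 303.48253506880724, 'fy': 303.48253506880724, 'cx': 313.6545512990924, 'cy': 199.88939390753222, 'hand_eye': array([[ 4.92532873e-04, -9.44686679e-01, -3.27973835e-01,
         8.49018962e+01],
       [ 9.99999854e-01,  5.37767891e-04, -4.72274319e-05,
         2.79763302e-01],
       [ 2.20988923e-04, -3.27973764e-01,  9.44686806e-01,
        -1.25141811e+02],
       [ 0.00000000e+00,  0.00000000e+00,  0.00000000e+00,
         1.00000000e+00]])}
```

View pics/side0.png

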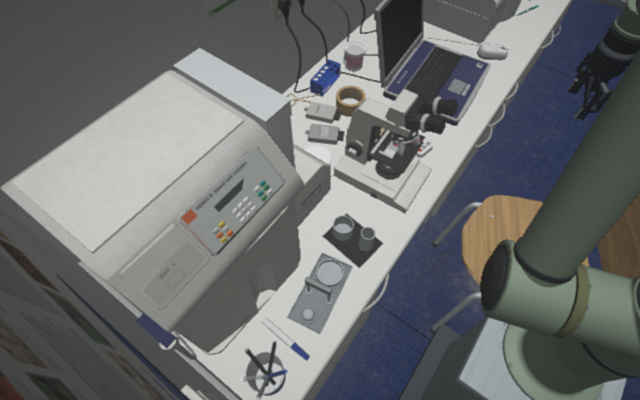

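View pics/top0.png

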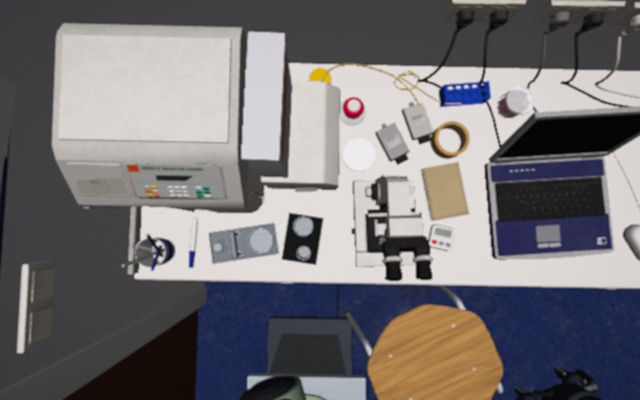

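View pics/wrist0.png

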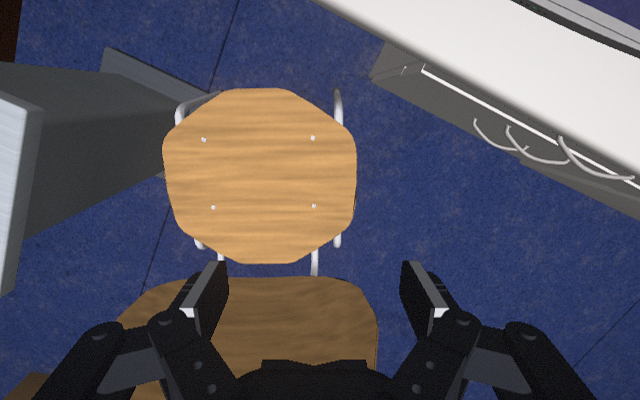

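The top view shows the tray at about (243,243), its dish at (263,240) and the ball end on the left. The mat is at (302,238), with the beaker at its far end (304,226) and the tall cup at its near end (305,253). The microscope stands to the right at x≈355 px.

```bash
cat > h.py <<'E'
from cell import robot
import numpy as np, cv2
from scipy.spatial.transform import Rotation as Ro
def cam(n):
    c=robot.calibration(n)
    if 'R' in c: R=np.array(c['R']);o=-R.T@np.array(c['t']);return c,R.T,o
    s=robot.read_state();q=s['tool_rot'];Rt=Ro.from_quat([q[1],q[2],q[3],q[0]]).as_matrix()
    H=np.array(c['hand_eye']);return c,Rt@H[:3,:3],Rt@H[:3,3]+np.array(s['tool_pos'])
def px2w(C,u,v,z):
    c,R,o=C
    d=R@np.array([(u-c['cx'])/c['fx'],(v-c['cy'])/c['fy'],1]);return o+d*(z-o[2])/d[2]
def w2px(C,X):
    c,R,o=C;p=R.T@(np.array(X,float)-o);return np.array([c['fx']*p[0]/p[2]+c['cx'],c['fy']*p[1]/p[2]+c['cy']])
def snap(n,f):
    C=cam(n);im=robot.read_camera(n)[:,:,::-1].copy();cv2.imwrite('pics/'+f+'.png',im);return C,im
E
python3 - <<'E'
from h import *
C=cam('top')
for n,u,v,z in [('grip',236,243,87),('dish',263,240,16),('beak',304,226,44),('cup',305,253,70),('mat',302,238,3),('scopeL',355,240,150),('box bottom',300,190,150),('deskedge',243,280,0)]: print(n,px2w(C,u,v,z).round())
s=robot.read_state();q=s['tool_rot'];print(Ro.from_quat([q[1],q[2],q[3],q[0]]).as_matrix().round(3))
im=cv2.imread('pics/top0.png')[185:295,120:460];cv2.imwrite('pics/topc.png',cv2.resize(im,None,fx=2.3,fy=2.3,interpolation=2))
E
```

```text
grip [509. 185.  87.]
dish [516. 125.  16.]
beak [556.  14.  44.]
cup [486.   9.  70.]
mat [524.  20.   3.]
scopeL [ 524. -112.  150.]
box bottom [642.  23. 150.]
deskedge [406. 179.   0.]
[[ 0.906  0.424 -0.   ]
 [ 0.424 -0.906  0.001]
 [ 0.    -0.001 -1.   ]]
```

View pics/topc.png

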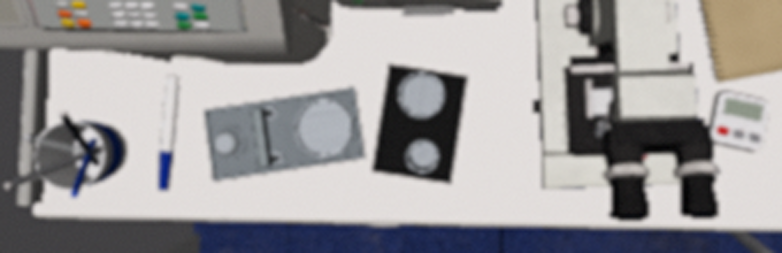

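```bash
python3 -m crank '[[[0,0,0],[0,0,5],0],[[0,0,0.15],[2,5,10],0],[[0,0,0.3],[4,10,10],0],[[0,0,0.45],[6,15,10],0],[[0,0,0.6],[7,20,10],0],[[0,0,0.7],[7,25,10],0],[[0,0,0.8],[7,30,10],0],[[0,0,0.9],[7,35,10],0],[[0,0,1.0],[8,40,10],0],[[0,0,1.1],[9,45,10],0],[[0,0,1.13],[10,50,10],0],[[0,0,1.13],[13,53,10],0],[[0,0,1.13],[17,56,9],0],[[0,0,1.13],[21,58,7],0],[[0,0,1.13],[24,59,5],0],[[0,0,1.13],[24,59,5],0],[[0,0,1.13],[24,59,5],0],[[0,0,1.13],[24,59,5],0],[[0,0,1.13],[24,59,5],0]]'
python3 - <<'E'
from h import *
C,im=snap('wrist','w1');s=robot.read_state();print(s['joint_positions'],s['tool_pos'],C[1].round(3),C[2])
E
```

```text
time: 2.05
tool_pos: [472.7, 91.3, 299.5]
tool_rot: [0.001, 0.709, 0.706, 0.001]
ft_force: [-0.1, 1.1, -1.5]
opening: 1.0
[ 3.73770698e-02  1.65852077e-01 -2.71909831e-01  1.13099700e+00
 -3.44646052e-05  1.61217644e+00] [472.79789934  91.32159086 299.57288262] [[ 1.    -0.004 -0.   ]
 [-0.003 -0.945 -0.327]
 [ 0.001  0.327 -0.945]] [473.31130335 175.74306412 424.61162292]
```

View pics/w1.png

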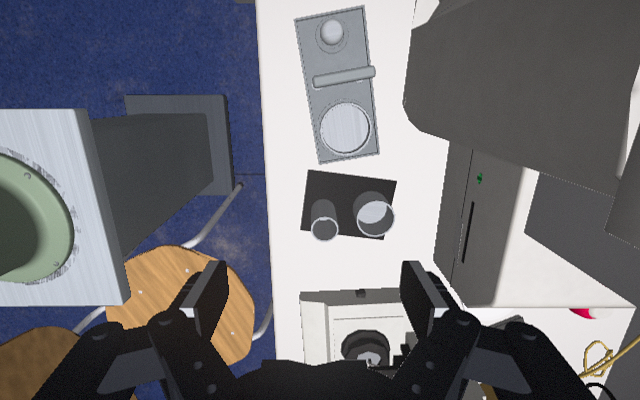

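Run:
```python
import cv2
im=cv2.imread('pics/w1.png')[0:260,270:430]
cv2.imwrite('pics/w1a.png',cv2.resize(im[:170],None,fx=3.5,fy=3.5,interpolation=2))
cv2.imwrite('pics/w1b.png',cv2.resize(im[150:],None,fx=5,fy=5,interpolation=2))
```

```text
(no output)
```

View pics/w1a.png

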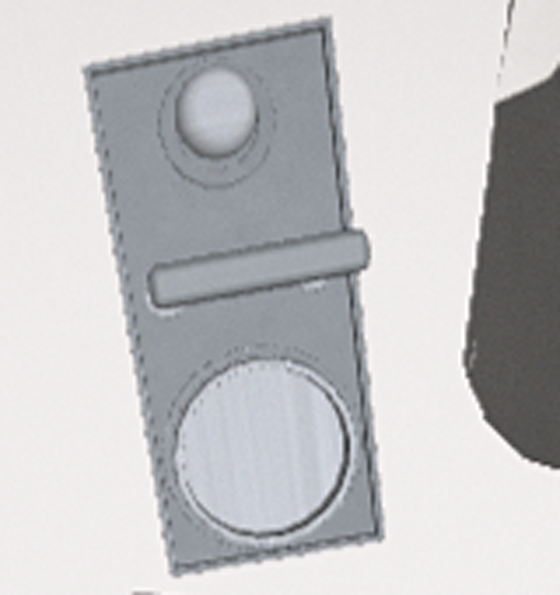

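View pics/w1b.png

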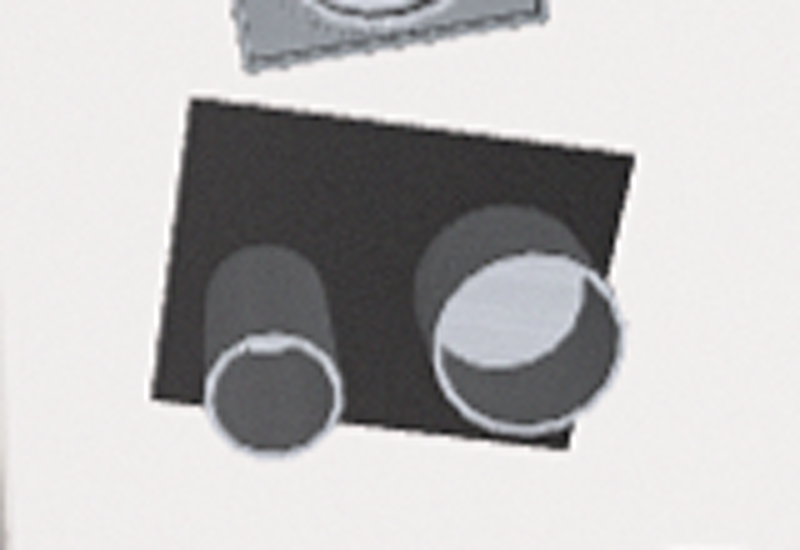

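Run:
```python
from h import *
C=cam('wrist')
f=lambda p,k,o,z:px2w(C,p[0]/k+o[0]-.5+.5/k,p[1]/k+o[1]-.5+.5/k,z)
B=lambda p,z:f(p,5,(270,150),z)
A=lambda p,z:f(p,3.5,(270,0),z)
print('beak',B((528,344),47),'diam',B((622,344),47)-B((434,344),47))
print('cup',B((274,395.5),73),'diam',B((342,395),73)-B((206,395),73))
dish=A((263.5,447.5),20);print('dish',dish,A((352,447),20)-A((175,447),20))
m=np.array([B(p,3) for p in [(190,98),(634,156),(568,450),(152,400)]]);print('mat',m.round(1),m.mean(0))
d=m[1]-m[0];d2=m[2]-m[3];print(np.linalg.norm(d),np.linalg.norm(d2),np.arctan2(d[1],d[0]),np.arctan2(d2[1],d2[0]))
t=np.array([A(p,9) for p in [(85,68),(328,18),(383,540),(172,575)]]);print('tray',t.round(1))
far=(t[0]+t[1])/2;near=(t[2]+t[3])/2;ax=far-near;print(np.linalg.norm(ax),'yaw of y axis',np.arctan2(ax[1],ax[0]), 'w',np.linalg.norm(t[1]-t[0]),np.linalg.norm(t[2]-t[3]))
u=ax/np.linalg.norm(ax);print('tray origin',near+104*u,far-77*u,'dish seat',near+42*u)
print('grip',A((150,285),87),A((370,245),87),A((260,258),87))
print('ball',A((217,112),18))
# analyzer
print(px2w(C,405,95,100),px2w(C,440,290,100))
```

```text
beak [556.16895413  18.15789906  47.        ] diam [50.62658898 -0.20666698  0.        ]
cup [486.90725773  15.13979589  73.        ] diam [34.49599481 -0.1427057   0.        ]
dish [514.54827014 135.2257205   20.        ] [65.93407988 -0.24040259  0.        ]
mat [[465.   75.8   3. ]
 [592.7  58.2   3. ]
 [580.4 -35.6   3. ]
 [452.5 -18.2   3. ]] [522.62359023  20.06769586   3.        ]
128.88492891894262 129.0762011562757 -0.13673202331811726 -0.135307818597097
tray [[450.5 261.7   9. ]
 [533.2 276.3   9. ]
 [563.8  98.4   9. ]
 [480.8  84.7   9. ]]
180.0939809617947 yaw of y axis 1.7404007743273104 w 83.97171623931705 84.1592016220222
tray origin [504.72073349 194.01453983   9.        ] [504.87366269 193.12152071   9.        ] dish seat [515.18586758 132.90413999   9.        ]
grip [472.67246368 189.12656346  87.        ] [537.18509955 199.82592035  87.        ] [505.05319093 196.41355594  87.        ]
ball [495.57041873 246.59232406  18.        ]
[566.21538033 175.15626005 100.        ] [632.57312346 -57.87098006 100.        ]
```

```bash
python3 - <<'E'
from h import *
W=cam('wrist');T=cam('top');S=cam('side')
for z in (0,50,100,150,200,250,300):
    p=px2w(W,404,100,z);q=px2w(W,414,10,z);print(z,p.round(),w2px(T,p).round(),w2px(S,p).round(),q.round(),w2px(T,q).round(),w2px(S,q).round())
E
python3 -c "
import cv2
a=cv2.imread('pics/top0.png')[150:290,100:380];b=cv2.imread('pics/side0.png')[150:350,140:400]
cv2.imwrite('pics/ta.png',cv2.resize(a,None,fx=2.8,fy=2.8,interpolation=2));cv2.imwrite('pics/sa.png',cv2.resize(b,None,fx=3,fy=3,interpolation=2))"
```

```text
0 [594. 169.   0.] [249. 211.] [295. 268.] [596. 273.   0.] [211. 210.] [267. 300.]
50 [580. 170.  50.] [245. 216.] [298. 263.] [582. 261.  50.] [211. 214.] [273. 293.]
100 [566. 170. 100.] [241. 221.] [302. 259.] [567. 250. 100.] [210. 220.] [279. 286.]
150 [551. 171. 150.] [237. 226.] [306. 253.] [553. 239. 150.] [209. 225.] [285. 277.]
200 [537. 172. 200.] [233. 232.] [310. 247.] [538. 227. 200.] [209. 231.] [293. 268.]
250 [523. 173. 250.] [228. 239.] [315. 241.] [524. 216. 250.] [208. 238.] [301. 257.]
300 [509. 174. 300.] [222. 247.] [321. 233.] [510. 204. 300.] [207. 246.] [310. 246.]
```

View pics/ta.png

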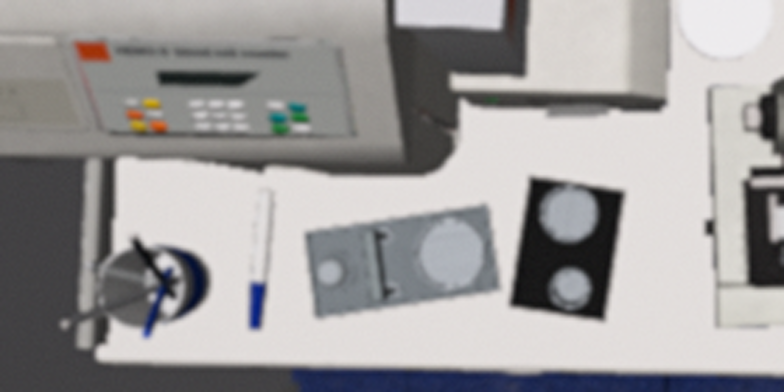

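View pics/sa.png

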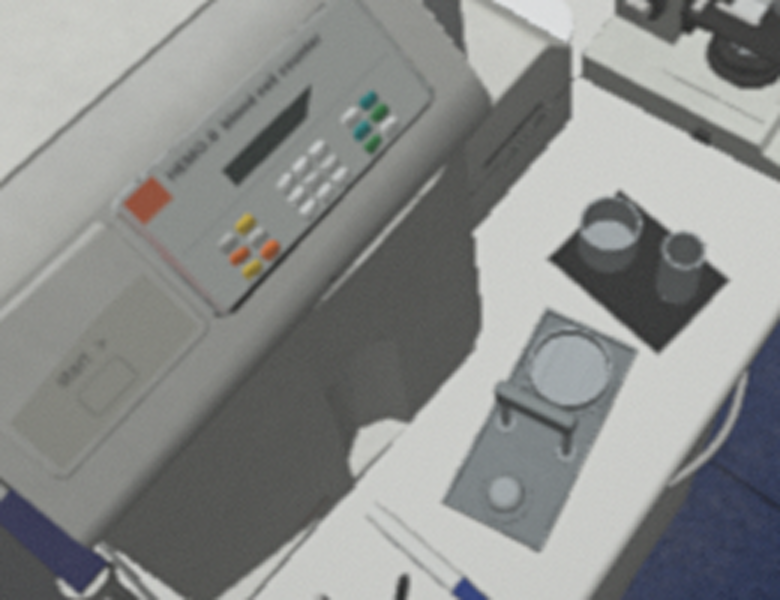

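```bash
python3 -m crank '[[[0,0,0.1],[2,-2,0],30],[[0,0,0.25],[5,-4,-3],60],[[0,0,0.4],[7,-6,-7],60],[[0,0,0.55],[8.35,-7.4,-11],60],[[0,0,0.7],[8.35,-7.4,-14],60],[[0,0,0.785],[8.35,-7.4,-17],60],[[0,0,0.785],[8.35,-7.4,-17],60],[[0,0,0.785],[8.35,-7.4,-17],60],[[0,0,0.785],[8.35,-7.4,-17],60]]'
python3 - <<'E'
from h import *
C,im=snap('wrist','w2');s=robot.read_state();print(s['joint_positions'],s['tool_pos'],s['opening'])
for n,z in (('rim',47),('base',3)):print(n,w2px(C,(556.5,17.5,z)))
E
```

```text
time: 3.0
tool_pos: [558.1, 17.6, 130.7]
tool_rot: [0.002, 0.385, 0.923, 0.001]
ft_force: [-0.1, -0.2, -0.3]
opening: 0.767
[-1.00443727e-01  4.43800385e-01 -3.40007908e-01  7.82852373e-01
  6.11630890e-06  6.89330595e-01] [558.18746184  17.71885889 130.75216442] 0.7632216375973816
rim [311.48153992 213.35982474]
base [311.72541564 194.70143619]
```

View pics/w2.png

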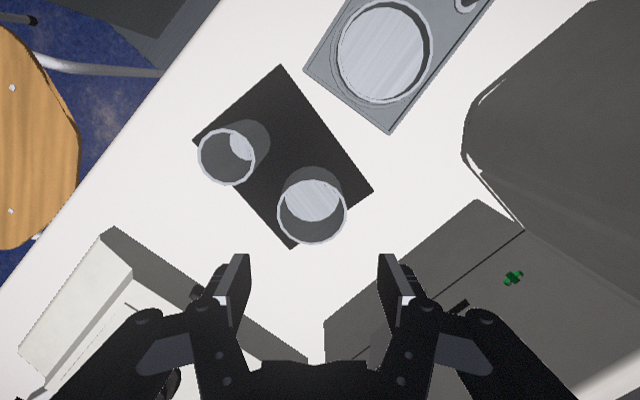

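Run:
```python
from h import *
C=cam('wrist');im=cv2.imread('pics/w2.png')
print(px2w(C,312,211.5,47),px2w(C,227,156.5,73),px2w(C,384,50.5,20))
cv2.imwrite('pics/w2a.png',cv2.resize(im[110:260,180:370],None,fx=4,fy=4,interpolation=2))
```

```text
[555.86660168  18.93918848  47.        ] [486.90513345  15.44642014  73.        ] [513.85596131 133.20536784  20.        ]
```

View pics/w2a.png

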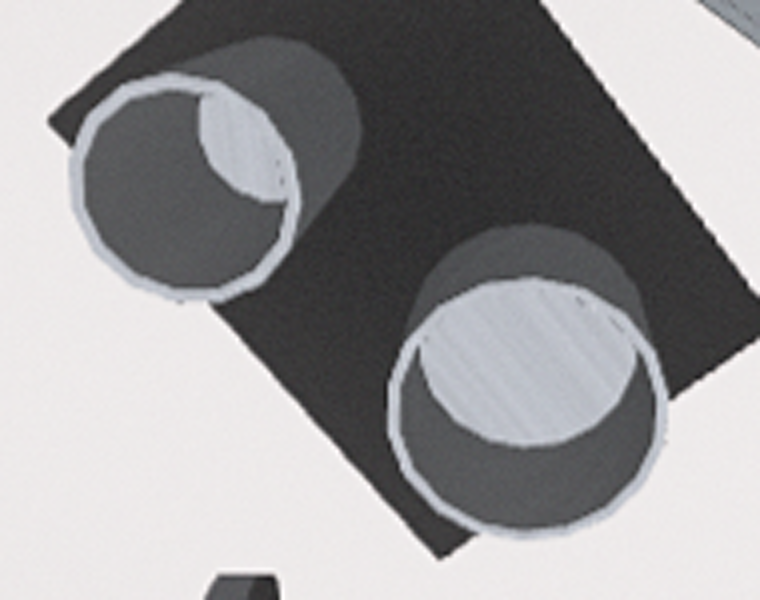

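```bash
python3 -m crank '[[[0,0,0],[-0.1,0.05,-3],60],[[0,0,0],[-0.2,0.05,-6],60],[[0,0,0],[-0.2,0.05,-8],60],[[0,0,0],[-0.2,0.05,-9.1],60],[[0,0,0],[-0.2,0.05,-9.1],60],[[0,0,0],[-0.2,0.05,-9.1],60],[[0,0,0],[-0.2,0.05,-9.1],60]]'
python3 - <<'E'
from h import *
C,im=snap('wrist','w3');cv2.imwrite('pics/w3.png',im[100:])
E
```

```text
time: 3.75
tool_pos: [556.0, 18.3, 38.8]
tool_rot: [0.001, 0.384, 0.923, 0.0]
ft_force: [0.7, 1.1, 0.8]
opening: 0.761
```

View pics/w3.png

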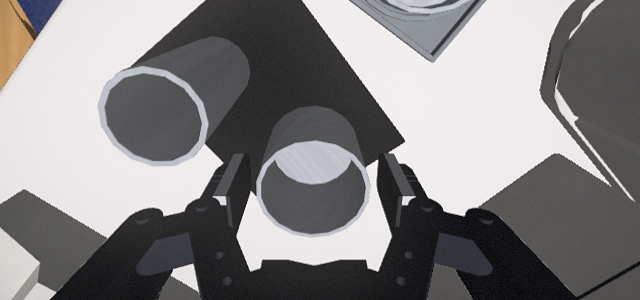

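The beaker rim (centre 313,187 in the crop) sits centred between the pads, so I'll close on it.

```bash
python3 -m crank '[[[0,0,0],[0,0,0],120],[[0,0,0],[0,0,0],160],[[0,0,0],[0,0,0],160],[[0,0,0],[0,0,0],160],[[0,0,0],[0,0,0],160],[[0,0,0],[0,0,0],160]]'; python3 -m crank '[[[0,0,0],[0,0,0.5],160],[[0,0,0],[0,0,1.5],160],[[0,0,0],[0,0,4],160],[[0,0,0],[0,0,7],160],[[0,0,0],[0,0,7],160],[[0,0,0],[0,0,7],160]]'
python3 - <<'E'
from h import *
C,im=snap('wrist','w4');cv2.imwrite('pics/w4.png',im[:])
E
```

```text
time: 4.4
tool_pos: [555.5, 18.3, 38.9]
tool_rot: [0.001, 0.384, 0.923, 0.0]
ft_force: [-2.1, -0.5, 7.9]
opening: 0.608
time: 5.0
tool_pos: [555.4, 18.3, 108.3]
tool_rot: [0.001, 0.384, 0.923, 0.0]
ft_force: [-0.5, 0.3, -0.8]
opening: 0.603
```

View pics/w4.png

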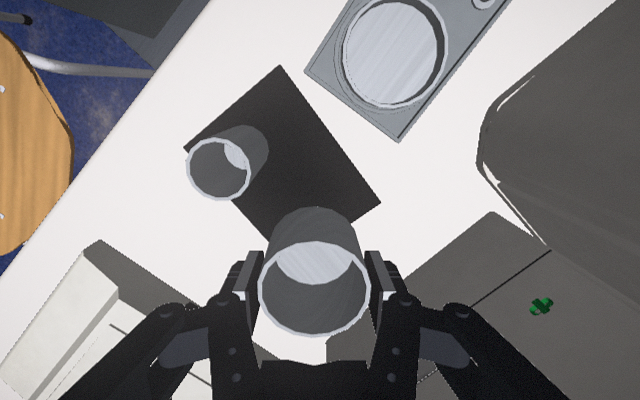

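Run:
```python
from h import *
C=cam('wrist');s=robot.read_state()
print('beaker',px2w(C,314,288.5,116.5),s['tool_pos'])
im=cv2.imread('pics/w4.png');cv2.imwrite('pics/w4a.png',cv2.resize(im[0:150,290:480],None,fx=4,fy=4,interpolation=2));cv2.imwrite('pics/w4b.png',cv2.resize(im[190:350,220:400],None,fx=4,fy=3.7,interpolation=2))
```

```text
beaker [553.49626122  19.92708688 116.5       ] [554.48584503  18.34098531 107.30670011]
```

View pics/w4a.png

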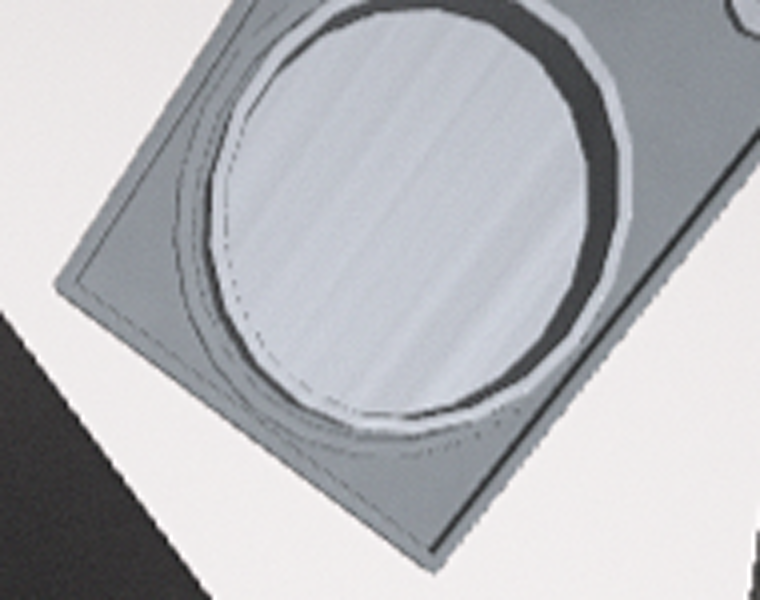

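```bash
python3 -m crank '[[[0,0,-0.1],[-0.5,1,0.5],160],[[0,0,-0.2],[-1.4,4,1],160],[[0,0,-0.32],[-2.4,7,1],160],[[0,0,-0.45],[-3.4,9.5,1],160],[[0,0,-0.58],[-3.9,11,1],160],[[0,0,-0.62],[-4.05,11.45,1],160],[[0,0,-0.62],[-4.05,11.45,1],160],[[0,0,-0.62],[-4.05,11.45,1],160],[[0,0,-0.62],[-4.05,11.45,1],160]]'
python3 - <<'E'
from h import *
for i in range(3):
    C,im=snap('wrist','w5');s=robot.read_state();print(s['tool_pos'],s['ft_force'])
print(w2px(C,(514.2,134.2,20)))
C,im=snap('side','s5');cv2.imwrite('pics/s5.png',cv2.resize(im[170:370,200:420],None,fx=3,fy=3,interpolation=2))
C,im=snap('top','t5');cv2.imwrite('pics/t5.png',cv2.resize(im[190:290,190:350],None,fx=4,fy=4,interpolation=2))
E
```

```text
time: 5.95
tool_pos: [514.0, 132.4, 116.8]
tool_rot: [-0.0, 0.648, 0.762, -0.0]
ft_force: [0.5, -0.1, 0.3]
opening: 0.612
[514.15102442 132.3316211  116.91674632] [ 0.76300163 -0.1732276  -0.33845627]
[514.22768475 132.34025099 117.03757388] [-0.07591656  0.74390217 -0.22285714]
[514.29582379 132.36921278 117.14608149] [ 0.44143077  0.15537916 -0.23027942]
[313.60076168 206.58525193]
```

View pics/w5.png

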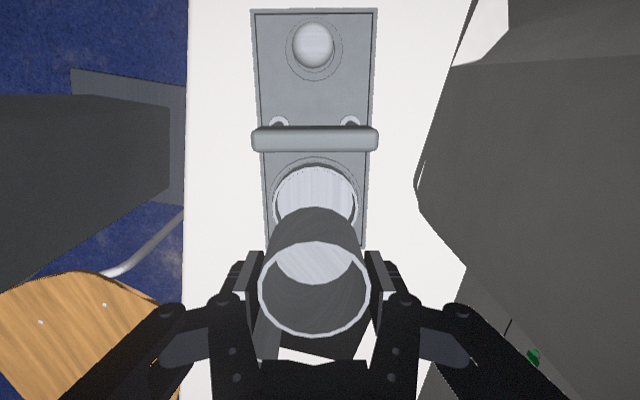

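View pics/s5.png

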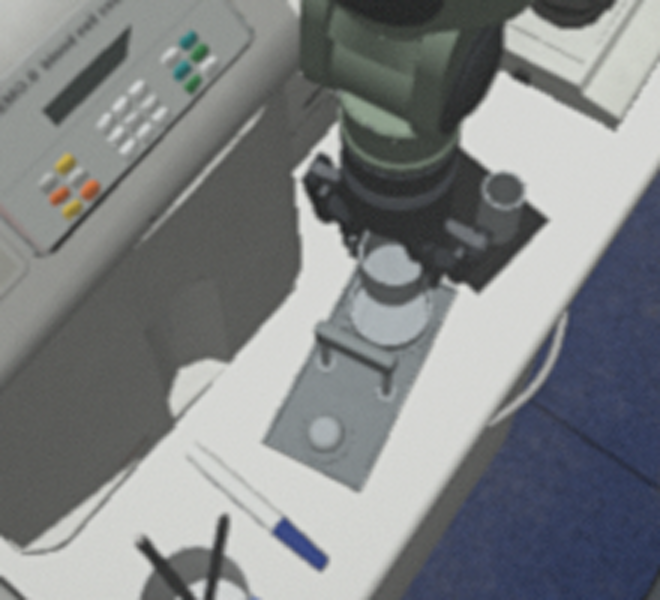

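Run:
```python
from h import *
C=cam('wrist');im=cv2.imread('pics/w5.png')
print('beaker',px2w(C,314,289,126))
a=1.74;u=np.array([np.cos(a),np.sin(a),0])
for r in (34,31.5,30):print(r,w2px(C,np.array([514.2,134.2,20])+r*u))
print('bar',px2w(C,314.5,127,87),px2w(C,314.5,143,87))
print(px2w(C,250,10,9),px2w(C,377,9,9), 'ball',px2w(C,313,46,18))
cv2.imwrite('pics/w5a.png',cv2.resize(im[100:250,230:400],None,fx=4,fy=4,interpolation=2))
```

```text
beaker [514.59257771 134.014162   126.        ]
34 [313.16670395 163.90095585]
31.5 [313.19256331 167.19090998]
30 [313.20798956 169.15351452]
bar [503.91131779 200.83570171  87.        ] [505.20113522 192.98848847  87.        ]
[450.31479666 261.79777558   9.        ] [534.00988863 276.04937169   9.        ] ball [495.60792606 245.98515412  18.        ]
```

View pics/w5a.png

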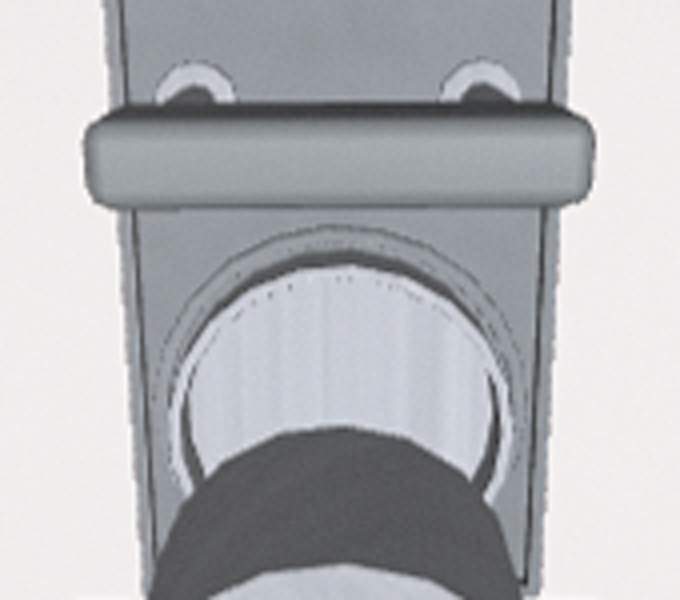

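```bash
python3 -m crank '[[[0,0,0],[0,-0.05,-1.5],160],[[0,0,0],[0,-0.05,-3.5],160],[[0,0,0],[0,-0.05,-5.5],160],[[0,0,0],[0,-0.05,-6.5],160],[[0,0,0],[0,-0.05,-6.9],160],[[0,0,0],[0,-0.05,-7.1],160],[[0,0,0],[0,-0.05,-7.2],160],[[0,0,0],[0,-0.05,-7.2],160],[[0,0,0],[0,-0.05,-7.2],160]]'
```

```text
time: 7.1
tool_pos: [514.7, 132.4, 45.9]
tool_rot: [0.0, 0.648, 0.762, 0.0]
ft_force: [-0.2, -0.4, -0.8]
opening: 0.61
```

```bash
python3 -m crank '[[[0,0,0],[0,0,-0.1],160],[[0,0,0],[0,0,-0.2],160],[[0,0,0],[0,0,-0.2],160]]';python3 -m crank '[[[0,0,0],[0,0,-0.1],160],[[0,0,0],[0,0,-0.1],160],[[0,0,0],[0,0,-0.1],160]]'
python3 - <<'E'
from h import *
C,im=snap('wrist','w6')
C,im=snap('side','s6');cv2.imwrite('pics/s6.png',cv2.resize(im[220:320,260:380],None,fx=5,fy=5,interpolation=2))
E
```

```text
time: 7.4
tool_pos: [514.1, 132.4, 43.2]
tool_rot: [-0.0, 0.648, 0.762, -0.0]
ft_force: [0.5, -0.2, -0.1]
opening: 0.601
time: 7.7
tool_pos: [514.2, 132.4, 42.9]
tool_rot: [0.0, 0.648, 0.762, 0.0]
ft_force: [-2.2, -0.0, 6.3]
opening: 0.609
```

View pics/w6.png

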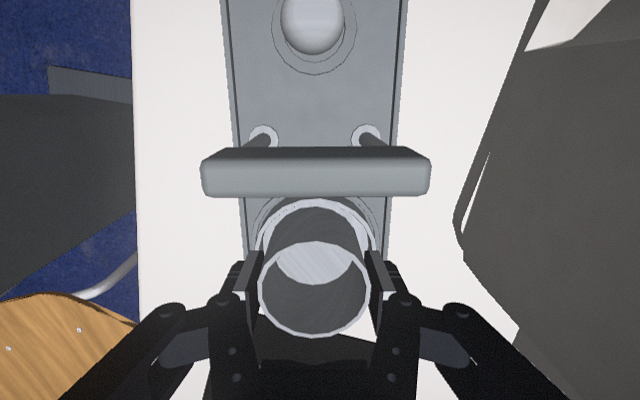

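View pics/s6.png

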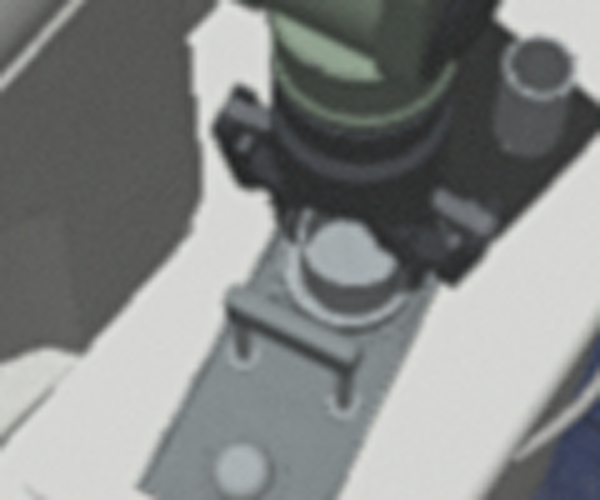

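The upward force rises to 6 N at z≈43, the height expected when seated, and the beaker is centred in the dish. I'll release it slowly.

```bash
python3 -m crank '[[[0,0,0],[0,0,0],95],[[0,0,0],[0,0,0],88],[[0,0,0],[0,0,0],80],[[0,0,0],[0,0,0],70],[[0,0,0],[0,0,0],60],[[0,0,0],[0,0,0],60],[[0,0,0],[0,0,0],60]]'; python3 -m crank '[[[0,0,0],[0,0,1],60],[[0,0,0],[0,0,3],60],[[0,0,0],[0,0,6],60],[[0,0,0],[0,0,10],60],[[0,0,0],[0,0,11],60],[[0,0,0],[0,0,11],60]]'
python3 - <<'E'
from h import *
C,im=snap('wrist','w7');s=robot.read_state();print(s['tool_pos'])
print(w2px(C,(514.2,133.5,51)),w2px(C,(514.2,133.5,20)))
E
```

```text
time: 8.5
tool_pos: [514.2, 132.3, 42.3]
tool_rot: [-0.0, 0.648, 0.762, -0.0]
ft_force: [0.1, 0.2, 0.3]
opening: 0.764
time: 9.1
tool_pos: [515.8, 132.6, 154.8]
tool_rot: [0.002, 0.648, 0.762, 0.002]
ft_force: [-0.0, 0.0, -0.1]
opening: 0.765
[514.63869575 132.43221481 153.06220841]
[310.74028154 204.41991567] [310.9057531  192.63787247]
```

View pics/w7.png

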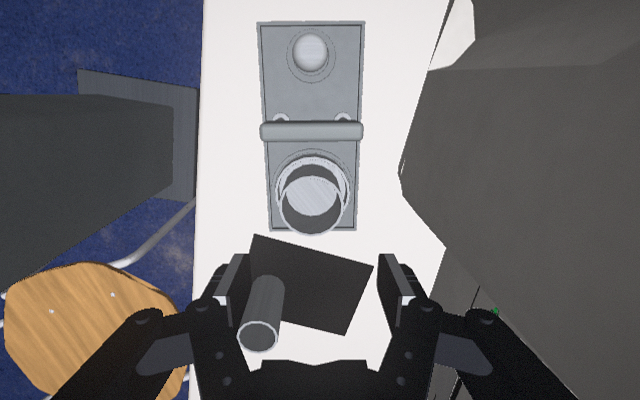

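Run:
```python
import cv2
im=cv2.imread('pics/w7.png');cv2.imwrite('pics/w7a.png',cv2.resize(im[110:245,240:380],None,fx=4.4,fy=4.4,interpolation=2))
```

```text
(no output)
```

View pics/w7a.png

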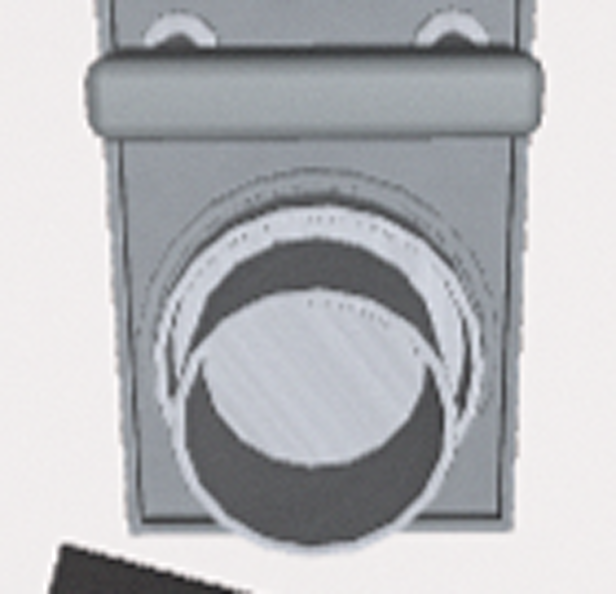

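Run:
```python
from h import *
C=cam('wrist');print('beaker',px2w(C,311.8,206,51)); s=robot.read_state();print(s['tool_pos'])
a=1.74;u=np.array([np.cos(a),np.sin(a),0]);
for c in (132,133,134):print(c,w2px(C,np.array([515,c,20])+34*u))
```

```text
beaker [513.64146007 132.73949479  51.        ]
[514.63869575 132.43221481 153.06220841]
132 [313.04440516 157.38060391]
133 [313.23235424 156.2406274 ]
134 [313.42077028 155.09781866]
```

```bash
python3 -m crank '[[[0,0,0],[-0.5,-2,0],60],[[0,0,0],[-1.5,-6,0],60],[[0,0,0],[-2.5,-10,0],60],[[0,0,0],[-2.75,-11.7,-1],60],[[0,0,0],[-2.75,-11.7,-3],60],[[0,0,0],[-2.75,-11.7,-4],60],[[0,0,0],[-2.75,-11.7,-4],60],[[0,0,0],[-2.75,-11.7,-4],60]]'
python3 - <<'E'
from h import *
C,im=snap('wrist','w8');s=robot.read_state();print(s['tool_pos'])
print(w2px(C,(487,15.2,73)));cv2.imwrite('pics/w8a.png',cv2.resize(im[180:340,220:410],None,fx=4,fy=3.7,interpolation=2))
E
```

```text
time: 9.95
tool_pos: [486.2, 15.8, 111.8]
tool_rot: [-0.001, 0.647, 0.762, -0.0]
ft_force: [-0.0, 0.2, 0.1]
opening: 0.766
[486.75150651  15.81838328 112.27917283]
[314.26251444 244.3450382 ]
```

View pics/w8.png

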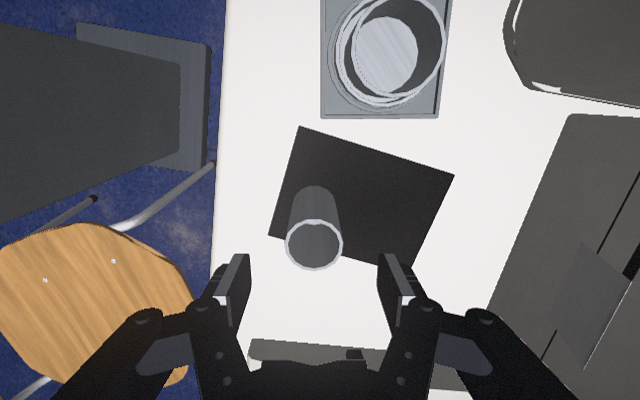

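The cup rim centre (314,245) is where I predicted, so I'll descend and grip.

```bash
python3 -m crank '[[[0,0,0],[0,-0.05,-1.5],60],[[0,0,0],[0,-0.05,-3.5],60],[[0,0,0],[0,-0.05,-4.8],60],[[0,0,0],[0,-0.05,-4.9],60],[[0,0,0],[0,-0.05,-4.9],60]]';python3 -m crank '[[[0,0,0],[0,0,0],110],[[0,0,0],[0,0,0],150],[[0,0,0],[0,0,0],200],[[0,0,0],[0,0,0],200],[[0,0,0],[0,0,0],200],[[0,0,0],[0,0,0],200],[[0,0,0],[0,0,0],200]]'
```

```text
time: 10.5
tool_pos: [487.0, 15.2, 63.7]
tool_rot: [0.0, 0.647, 0.762, 0.0]
ft_force: [0.3, 1.1, 0.2]
opening: 0.765
time: 11.2
tool_pos: [487.5, 14.8, 64.5]
tool_rot: [0.001, 0.648, 0.762, 0.001]
ft_force: [-0.3, -0.1, 5.1]
opening: 0.411
```

```bash
python3 -m crank '[[[0,0,0],[0,0,0.5],200],[[0,0,0],[0,0,2],200],[[0,0,0],[0,0,5],200],[[0,0,0],[0,0,7.5],200],[[0,0,0],[0.4,2,8],200],[[0,0,0],[1.2,5,8],200],[[0,0,0],[2,8.5,8],200],[[0,0,0],[2.5,11,8],200],[[0,0,0],[2.68,11.7,8],200],[[0,0,0],[2.68,11.7,8],200],[[0,0,0],[2.68,11.7,8],200],[[0,0,0],[2.68,11.7,8],200]]'
python3 - <<'E'
from h import *
for i in range(2):
    C,im=snap('wrist','w9');s=robot.read_state();print(s['tool_pos'])
E
```

```text
time: 12.4
tool_pos: [513.2, 130.8, 143.3]
tool_rot: [-0.0, 0.648, 0.762, -0.0]
ft_force: [-0.1, 0.2, -0.5]
opening: 0.407
[513.28421431 130.80254892 143.29954011]
[513.34565547 130.85709221 143.30404782]
```

View pics/w9.png

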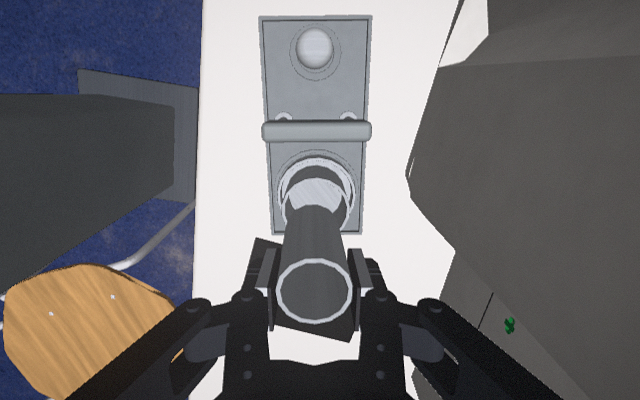

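Run:
```python
from h import *
C=cam('wrist');print('cup',px2w(C,314.5,291,152),'beak pred',w2px(C,(514,132.7,51)))
a=1.74;u=np.array([np.cos(a),np.sin(a),0]);v=np.array([u[1],-u[0],0])
b=np.array([514,132.7,51])
print([w2px(C,b+d).round(1) for d in (26.5*u,26.5*v,-26.5*v)])
im=cv2.imread('pics/w9.png');cv2.imwrite('pics/w9a.png',cv2.resize(im[140:250,250:390],None,fx=5,fy=5,interpolation=2))
```

```text
cup [514.09425261 131.29011781 152.        ] beak pred [314.45191413 208.87487947]
[array([314.2, 175.3]), array([349.1, 208.6]), array([279.9, 209.1])]
```

View pics/w9a.png

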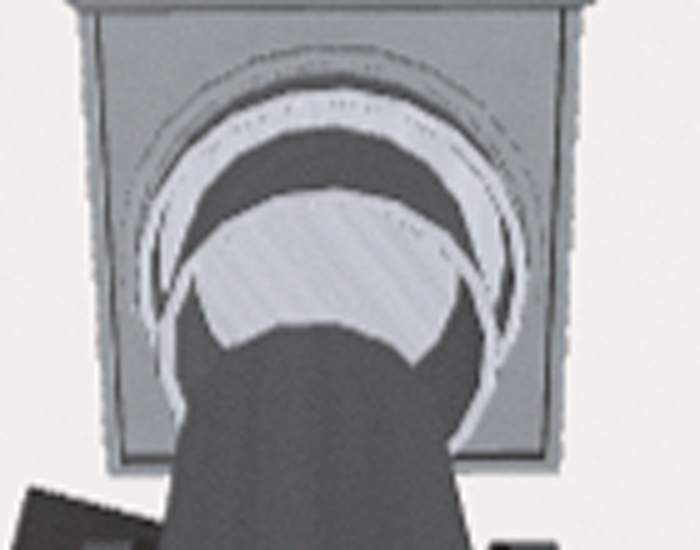

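```bash
python3 -m crank '[[[0,0,0],[0.05,0,-1.5],200],[[0,0,0],[0.05,0,-3.5],200],[[0,0,0],[0.05,0,-5.5],200],[[0,0,0],[0.05,0,-6.4],200],[[0,0,0],[0.05,0,-6.8],200],[[0,0,0],[0.05,0,-6.9],200],[[0,0,0],[0.05,0,-6.9],200]]';python3 -m crank '[[[0,0,0],[0,0,-0.1],200],[[0,0,0],[0,0,-0.2],200],[[0,0,0],[0,0,-0.2],200]]'
```

```text
time: 13.2
tool_pos: [514.5, 131.8, 74.9]
tool_rot: [0.0, 0.648, 0.762, 0.0]
ft_force: [0.5, -0.1, -0.6]
opening: 0.408
time: 13.5
tool_pos: [514.1, 131.9, 72.5]
tool_rot: [0.0, 0.648, 0.762, 0.0]
ft_force: [-0.6, -0.2, -0.8]
opening: 0.411
```

```bash
python3 -m crank '[[[0,0,0],[0,0,-0.1],200],[[0,0,0],[0,0,-0.1],200],[[0,0,0],[0,0,-0.1],200]]'
```

```text
time: 13.8
tool_pos: [514.2, 131.9, 71.5]
tool_rot: [0.0, 0.648, 0.762, 0.0]
ft_force: [0.6, -0.6, 2.7]
opening: 0.411
```

```bash
python3 -m crank '[[[0,0,0],[0,0,-0.05],200],[[0,0,0],[0,0,-0.05],200],[[0,0,0],[0,0,-0.05],200]]'
python3 - <<'E'
from h import *
C,im=snap('wrist','w10');print(robot.read_state()['ft_force'])
E
```

```text
time: 14.1
tool_pos: [514.2, 131.9, 71.5]
tool_rot: [0.0, 0.648, 0.762, 0.0]
ft_force: [-1.1, -0.4, 7.2]
opening: 0.41
[-1.81879559 -1.70991845  6.89589465]
```

View pics/w10.png

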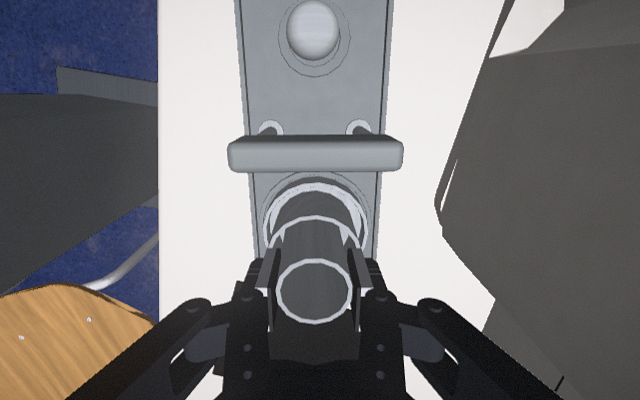

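```bash
python3 -m crank '[[[0,0,0],[0,0,0],147],[[0,0,0],[0,0,0],140],[[0,0,0],[0,0,0],130],[[0,0,0],[0,0,0],120],[[0,0,0],[0,0,0],110],[[0,0,0],[0,0,0],110],[[0,0,0],[0,0,0],110]]'; python3 -m crank '[[[0,0,0],[0,0,1],110],[[0,0,0],[0,0,3],110],[[0,0,0],[0,0,6],110],[[0,0,0],[0,0,10],110],[[0,0,0],[0,0,12],110],[[0,0,0],[0,0,12],110],[[0,0,0],[0,0,12],110]]'
python3 - <<'E'
from h import *
C,im=snap('wrist','w11');s=robot.read_state();print(s['tool_pos'],s['joint_positions'])
C,im=snap('side','s11');cv2.imwrite('pics/s11.png',cv2.resize(im[220:320,260:380],None,fx=5,fy=5,interpolation=2))
E
```

```text
time: 14.85
tool_pos: [514.0, 131.9, 70.7]
tool_rot: [-0.0, 0.648, 0.762, -0.0]
ft_force: [0.6, 0.4, -0.6]
opening: 0.572
time: 15.55
tool_pos: [514.1, 131.9, 191.3]
tool_rot: [0.0, 0.648, 0.762, 0.0]
ft_force: [0.3, -0.4, 0.2]
opening: 0.568
[513.43988519 131.79190881 190.34133189] [ 1.11962893e-01  3.37219774e-01 -3.33807894e-01  9.00550938e-01
  1.86581554e-06  1.52076355e+00]
```

View pics/w11.png

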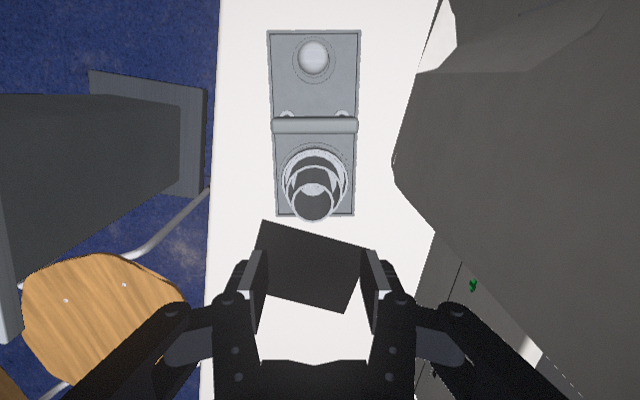

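View pics/s11.png

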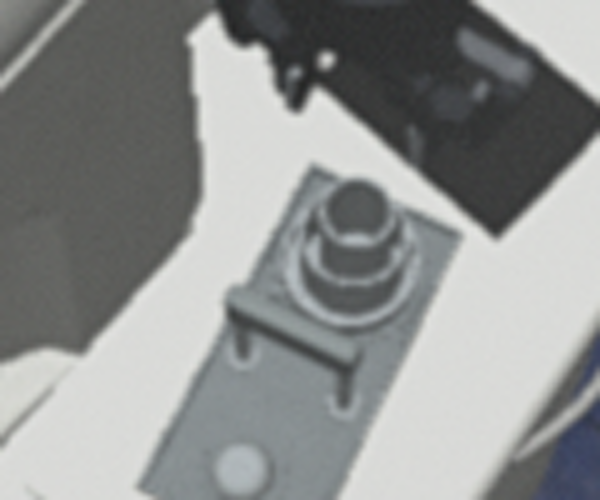

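```bash
python3 -m crank '[[[0,0,0.14],[-1.5,1,0],145],[[0,0,0.29],[-2,2,0],145],[[0,0,0.44],[-2,3,0],145],[[0,0,0.59],[-2,4,0],145],[[0,0,0.74],[-2,5,0],145],[[0,0,0.89],[-2,6,0],145],[[0,0,1.04],[-2,6.3,0],145],[[0,0,1.19],[-2,6.3,0],145],[[0,0,1.34],[-1.5,6.3,0],145],[[0,0,1.49],[-1,6.3,0],145],[[0,0,1.57],[-0.9,6.3,0],145],[[0,0,1.57],[-0.9,6.3,0],145],[[0,0,1.57],[-0.9,6.3,0],145],[[0,0,1.57],[-0.9,6.3,0],145]]'
python3 - <<'E'
from h import *
for i in range(2):
    C,im=snap('wrist','w12');s=robot.read_state();print(s['tool_pos'],s['joint_positions'])
print(w2px(C,(505,195,87)))
cv2.imwrite('pics/w12a.png',cv2.resize(im[130:330,190:430],None,fx=3.2,fy=3,interpolation=2))
E
```

```text
time: 17.05
tool_pos: [504.5, 194.8, 190.2]
tool_rot: [-0.001, -0.08, 0.997, -0.0]
ft_force: [-0.1, 0.3, -0.6]
opening: 0.437
[504.59461951 194.79738236 190.35654819] [ 2.31891902e-01  3.56195723e-01 -3.05482206e-01  9.10038372e-01
  6.20291066e-05  7.15826517e-02]
[504.73760547 194.81944229 190.52655999] [ 2.31903998e-01  3.56029967e-01 -3.05254661e-01  9.10060228e-01
 -3.38607280e-07  7.13794788e-02]
[313.95915589 206.45444144]
```

View pics/w12.png

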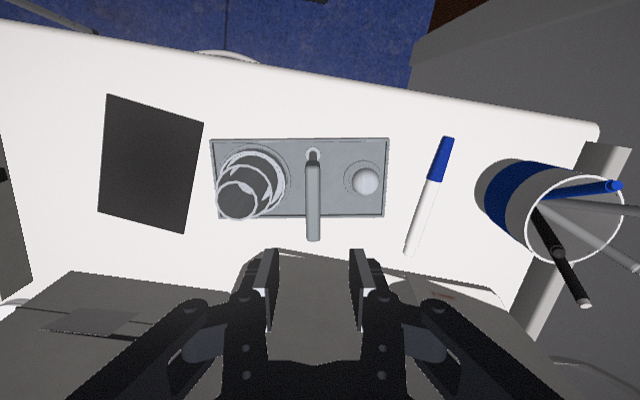

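View pics/w12a.png

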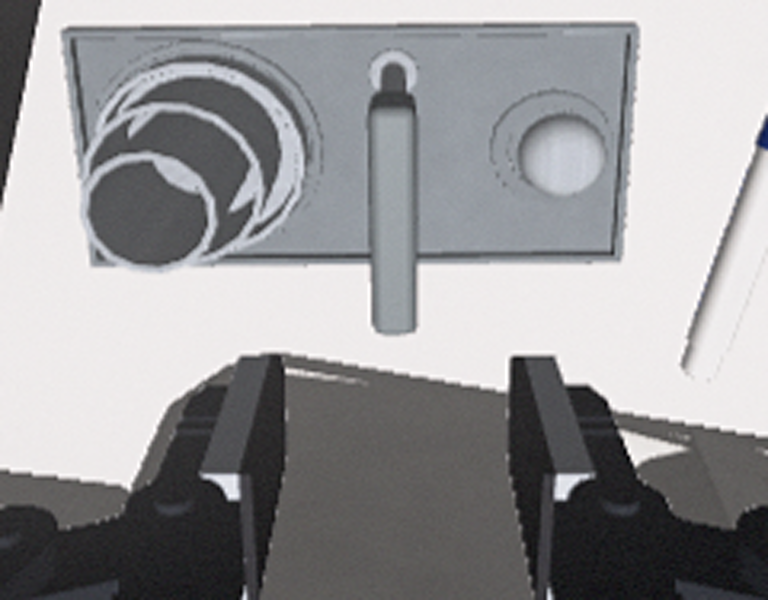

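The bar is centred (column 313) between the pads (about 275 and 350) and parallel to them, so I'll descend and grip it.

```bash
python3 -m crank '[[[0,0,0],[0,-0.05,-2],145],[[0,0,0],[0,-0.05,-5],145],[[0,0,0],[0,-0.05,-8],145],[[0,0,0],[0,-0.05,-10],145],[[0,0,0],[0,-0.05,-11],145],[[0,0,0],[0,-0.05,-11.6],145],[[0,0,0],[0,-0.05,-11.6],145],[[0,0,0],[0,-0.05,-11.6],145]]'
python3 - <<'E'
from h import *
C,im=snap('wrist','w13');s=robot.read_state();print(s['tool_pos'],s['ft_force'])
E
```

```text
time: 17.95
tool_pos: [505.7, 194.6, 75.7]
tool_rot: [0.001, -0.08, 0.997, 0.0]
ft_force: [-0.0, 0.1, -0.4]
opening: 0.429
[505.8440026  194.57815684  75.8174092 ] [-1.05216095  0.20741989  1.29518239]
```

View pics/w13.png

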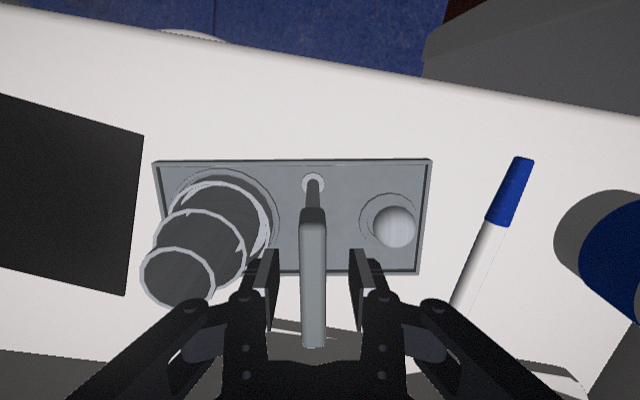

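```bash
python3 -m crank '[[[0,0,0],[0,0,-0.2],145],[[0,0,0],[0,0,-0.2],165],[[0,0,0],[0,0,-0.2],185],[[0,0,0],[0,0,-0.2],200],[[0,0,0],[0,0,-0.2],210],[[0,0,0],[0,0,-0.2],220],[[0,0,0],[0,0,-0.2],255],[[0,0,0],[0,0,-0.2],255],[[0,0,0],[0,0,-0.2],255],[[0,0,0],[0,0,-0.2],255],[[0,0,0],[0,0,-0.2],255]]'
python3 - <<'E'
from h import *
s=robot.read_state();print(s['ft_force'],s['opening'],s['torque'])
E
```

```text
time: 19.1
tool_pos: [505.1, 194.2, 73.0]
tool_rot: [0.0, -0.08, 0.997, -0.0]
ft_force: [-0.6, -2.5, 5.4]
opening: 0.131
[-0.58723981 -2.45995079  5.37157191] 0.13085429097473697 [-0.46026089  0.21354194  0.09790131]
```

```bash
python3 -m crank '[[[0,0,0],[0,0,0.05],255],[[0,0,0],[0,0,0.15],255],[[0,0,0],[0,0,0.3],255],[[0,0,0],[0,0,0.5],255],[[0,0,0],[0,0,0.75],255],[[0,0,0],[0,0,1],255],[[0,0,0],[0,0,1.3],255],[[0,0,0],[0,0,1.6],255],[[0,0,0],[0,0,1.8],255],[[0,0,0],[0,0,1.95],255],[[0,0,0],[0,0,2],255],[[0,0,0],[0,0,2],255],[[0,0,0],[0,0,2],255]]'
python3 - <<'E'
from h import *
s=robot.read_state();print(s['ft_force'],s['torque'])
C,im=snap('wrist','w14')
C,im=snap('side','s14');cv2.imwrite('pics/s14.png',cv2.resize(im[210:330,240:380],None,fx=5,fy=5,interpolation=2))
E
```

```text
time: 20.4
tool_pos: [504.9, 194.3, 92.7]
tool_rot: [-0.0, -0.081, 0.997, -0.0]
ft_force: [-0.4, 0.1, -6.5]
opening: 0.13
[-0.39626324  0.08057613 -6.48049152] [ 0.13151767 -0.00762567 -0.01431097]
```

View pics/w14.png

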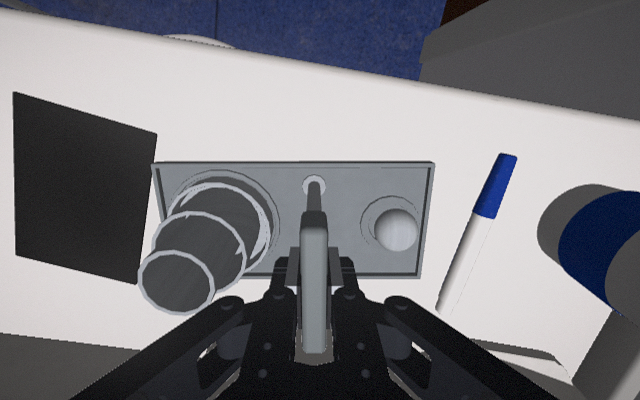

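View pics/s14.png

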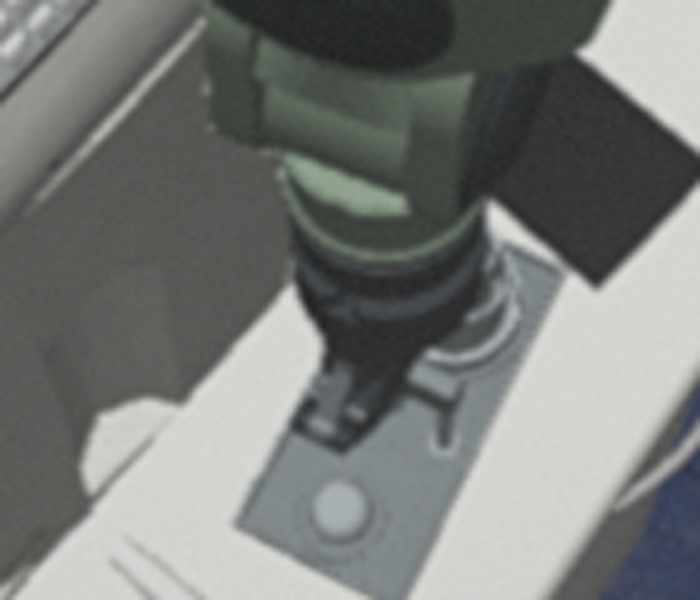

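```bash
python3 -m crank '[[[0,0,0],[0,0,0.1],255],[[0,0,0],[0,0,0.3],255],[[0,0,0],[0,0,0.6],255],[[0,0,0],[0,0,1],255],[[0,0,0],[0,0,1.5],255],[[0,0,0],[0,0,2.1],255],[[0,0,0],[0,0,2.7],255],[[0,0,0],[0,0,3.3],255],[[0,0,0],[0,0,4],255],[[0,0,0],[0,0,4.7],255],[[0,0,0],[0,0,5.3],255],[[0,0,0],[0,0,5.9],255],[[0,0,0],[0,0,6.5],255],[[0,0,0],[0,0,7],255],[[0,0,0],[0,0,7.4],255],[[0,0,0],[0,0,7.7],255],[[0,0,0],[0,0,7.9],255],[[0,0,0],[0,0,8],255],[[0,0,0],[0,0,8],255],[[0,0,0],[0,0,8],255]]'
python3 - <<'E'
from h import *
C,im=snap('wrist','w15')
E
```

```text
time: 22.5
tool_pos: [504.9, 194.3, 172.6]
tool_rot: [-0.0, -0.081, 0.997, -0.0]
ft_force: [0.0, -0.3, -5.7]
opening: 0.133
```

View pics/w15.png

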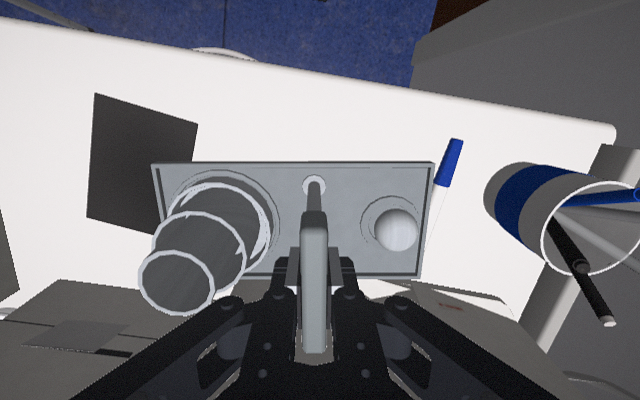

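The tray hangs level at about 100 mm, with the ball (395,230) still in its pocket and the nest unchanged. Next I'll move it right and nearer the robot, then turn it.

```bash
python3 -m crank '[[[0,0,0],[-0.05,-0.1,0],255],[[0,0,0],[-0.1,-0.3,0],255],[[0,0,0],[-0.2,-0.6,0],255],[[0,0,0],[-0.3,-1,0],255],[[0,0,0],[-0.5,-1.5,0],255],[[0,0,0],[-0.7,-2.1,0],255],[[0,0,0],[-0.9,-2.8,0],255],[[0,0,-0.01],[-1.1,-3.5,0],255],[[0,0,-0.03],[-1.3,-4.2,0],255],[[0,0,-0.06],[-1.5,-4.9,0],255],[[0,0,-0.1],[-1.7,-5.6,0],255],[[0,0,-0.14],[-1.9,-6.2,0],255],[[0,0,-0.18],[-2.1,-6.8,0],255],[[0,0,-0.22],[-2.25,-7.3,0],255],[[0,0,-0.26],[-2.35,-7.7,0],255],[[0,0,-0.3],[-2.45,-8,0],255],[[0,0,-0.33],[-2.5,-8.2,0],255],[[0,0,-0.35],[-2.5,-8.3,0],255],[[0,0,-0.36],[-2.5,-8.4,0],255],[[0,0,-0.36],[-2.5,-8.4,0],255]]'
python3 -m crank '[[[0,0,-0.01],[0,0,0],255],[[0,0,-0.03],[0,0,0],255],[[0,0,-0.06],[0,0,0],255],[[0,0,-0.1],[0,0,0],255],[[0,0,-0.15],[0,-0.1,0],255],[[0,0,-0.2],[0,-0.2,0],255],[[0,0,-0.25],[0,-0.4,0],255],[[0,0,-0.3],[0,-0.6,0],255],[[0,0,-0.35],[0,-0.8,0],255],[[0,0,-0.4],[0,-1,0],255],[[0,0,-0.45],[0,-1.2,0],255],[[0,0,-0.5],[0,-1.4,0],255],[[0,0,-0.55],[0,-1.6,0],255],[[0,0,-0.6],[0,-1.8,0],255],[[0,0,-0.65],[0,-2,0],255],[[0,0,-0.69],[0,-2.2,0],255],[[0,0,-0.72],[0,-2.3,0],255],[[0,0,-0.74],[0,-2.4,0],255],[[0,0,-0.75],[0,-2.4,0],255],[[0,0,-0.75],[0,-2.4,0],255]]'
python3 - <<'E'
from h import *
C,im=snap('wrist','w16');print(robot.read_state()['joint_positions'])
E
```

```text
time: 24.55
tool_pos: [480.0, 110.3, 172.8]
tool_rot: [0.0, 0.099, 0.995, 0.0]
ft_force: [-0.1, 0.1, -7.3]
opening: 0.131
time: 26.55
tool_pos: [480.0, 86.4, 172.8]
tool_rot: [0.0, 0.457, 0.89, 0.0]
ft_force: [-0.8, 0.4, -5.9]
opening: 0.128
[ 2.66232971e-02  2.81048598e-01 -4.65770437e-01  8.23945718e-01
  9.98311112e-06  9.75309765e-01]
```

View pics/w16.png

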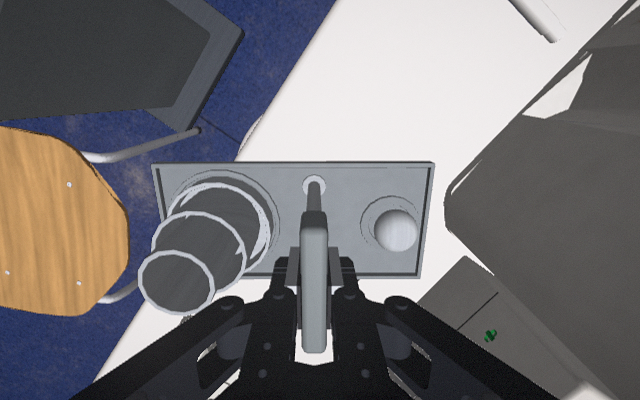

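```bash
python3 -m crank '[[[0,0,-0.01],[0,-0.1,0],255],[[0,0,-0.03],[0.05,-0.25,0],255],[[0,0,-0.06],[0.1,-0.5,0],255],[[0,0,-0.1],[0.2,-0.8,0],255],[[0,0,-0.15],[0.4,-1.2,0],255],[[0,0,-0.2],[0.6,-1.6,0],255],[[0,0,-0.25],[0.9,-2.1,0],255],[[0,0,-0.3],[1.2,-2.6,0],255],[[0,0,-0.35],[1.6,-3.1,0],255],[[0,0,-0.4],[2,-3.6,0],255],[[0,0,-0.45],[2.4,-4.1,0],255],[[0,0,-0.5],[2.8,-4.6,0],255],[[0,0,-0.55],[3.2,-5.1,0],255],[[0,0,-0.6],[3.5,-5.5,0],255],[[0,0,-0.65],[3.8,-5.9,0],255],[[0,0,-0.69],[4,-6.2,0],255],[[0,0,-0.73],[4.15,-6.4,0],255],[[0,0,-0.75],[4.22,-6.55,0],255],[[0,0,-0.76],[4.26,-6.62,0],255],[[0,0,-0.766],[4.26,-6.65,0],255]]'
python3 -m crank '[[[0,0,0],[0,0,0],255],[[0,0,0],[0,0,0],255],[[0,0,0],[0,0,0],255],[[0,0,0],[0,0,0],255],[[0,0,0],[0,0,0],255]]'
python3 - <<'E'
from h import *
C,im=snap('wrist','w17');print(robot.read_state()['tool_pos'])
C,im=snap('side','s17');cv2.imwrite('pics/s17.png',cv2.resize(im[170:320,270:410],None,fx=4,fy=4,interpolation=2))
C,im=snap('top','t17');cv2.imwrite('pics/t17.png',cv2.resize(im[180:290,200:420],None,fx=3.5,fy=3.5,interpolation=2))
E
```

```text
time: 28.6
tool_pos: [522.6, 19.7, 172.7]
tool_rot: [-0.0, 0.756, 0.654, -0.0]
ft_force: [0.2, 0.1, -6.7]
opening: 0.131
time: 29.1
tool_pos: [522.6, 19.9, 172.8]
tool_rot: [-0.0, 0.756, 0.654, 0.0]
ft_force: [0.2, -0.4, -7.2]
opening: 0.132
[522.56232511  19.87758702 172.79422882]
```

View pics/w17.png

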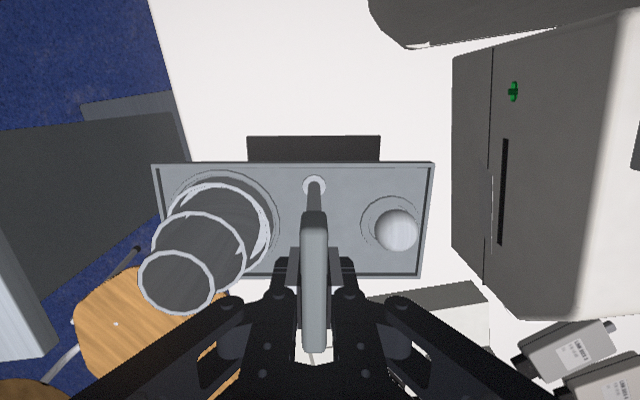

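View pics/s17.png

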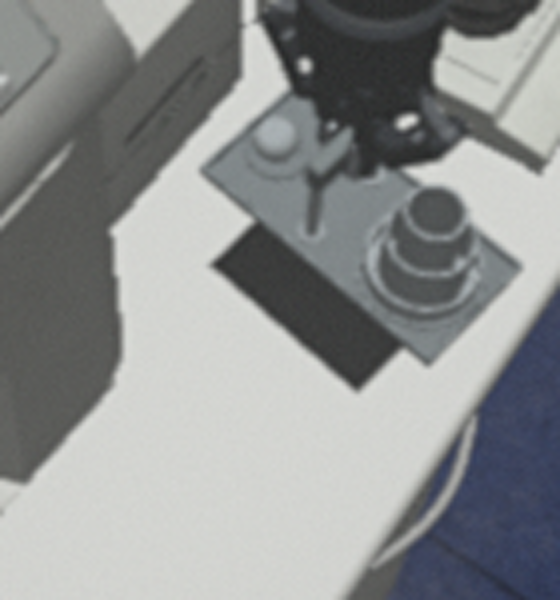

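View pics/t17.png

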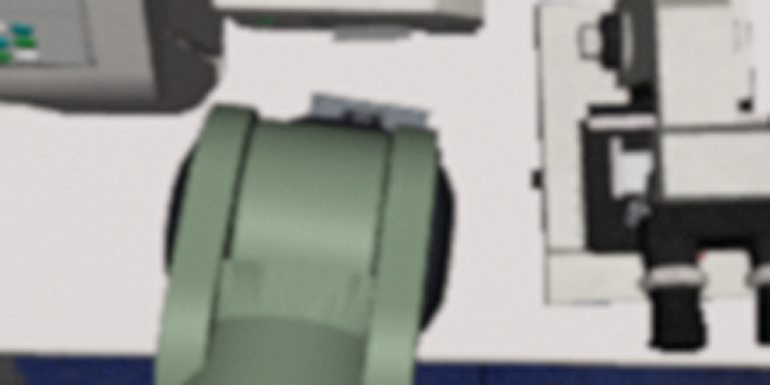

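The tray is aligned with the mat, level and still at about 100 mm. The ball is in its pocket and the nest is intact, so I'll hand in.

```bash
python3 -c "
from cell import robot
print(robot.close_job())"
```

```text
the job is handed in; nothing more can be done
None
```

The milling set is packed and the job is handed in, with the tray held above the mat; it finished at about 29 s of the 72 s allowed. `close_job` gives no verdict, so what follows rests on my own checks.

- **Packing:** I set the beaker in the dish and the tall cup in the beaker. Each was lowered until the force rose (6–7 N) at the height expected when seated, then released slowly. Pictures afterwards showed both upright and centred to about 1–2 mm.
- **Lift and carry:** I gripped the tray across its 12 mm bar, raised it about 10 cm and turned it about 1.88 rad with gentle ramps. The ball stayed in its pocket and the nest did not move in any picture.
- **Final check:** The grip was at (522.6, 19.9) mm against a measured mat centre of (522.6, 20.1). The underside was about 100 mm up, and the position held steady over the last 0.5 s. The load was about 7 N, and the tray's long side was parallel to the mat's in the wrist view.
- **Disagreements:** Measured and commanded tool positions differed by 1–2 mm now and then. Two estimates of the bar's position differed by about 3 mm until I looked again from close above. Neither affected the result.
- **Other objects:** The marker, timer and petri dish were not touched as far as I could see, but I did not measure their final positions.

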